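# Lock the chip cutter's clamp screw with the big hex key

## Task

Take the larger of the two T-handle hex keys out of the wooden stand, feel it gently into the hexagon socket sunk in the chip cutter's clamp block by turning it until it drops in, and tighten the screw clockwise until it just comes up snug against its stop. Leave the key standing fully home in the tightened screw and let go of it. Never press, knock or force it hard, and leave everything else where it is.

Things in the scene. Friction and masses are not known exactly. Their poses are not given: they have to be found in the camera images.
- key: The larger T-handle hex key, steel, black handle, about 0.35 kg, hanging upright in one hole of the wooden stand (tip 5 mm above the worktop, some 2.5 mm of play). Origin: centre of the flat tip of its hex shank; z up the shank to the handle, x along the handle. Shank 19 mm across flats, 21.9 mm across corners, 85 mm long, two flats facing +x and -x: it fits a socket every 60 degrees.
- key_handle (a point): Centre of the larger key's black handle bar, 122 mm above its tip: 90 mm long (x), 24 mm wide (y), 26 mm high. Below it are a round neck (18 mm in diameter, 12 mm long) and a round collar (36 mm in diameter, 97 to 85 mm above the tip) that rests on the stand's top. Axes as key.
- small_key: The smaller T-handle hex key (10 mm across flats, handle 58 x 16 x 18 mm, same 85 mm shank and 36 mm collar), loose in the other hole of the stand, where it may lean a little; too small for the screw. Origin at its tip, z up. Not to be moved.
- holder: Fixed wooden key stand, 75 mm (x) by 250 mm (y), 90 mm high, with two vertical 27 mm holes right through, at y = -65 and +65 mm on its centre line. Origin: centre of its underside, on the worktop. Either key may be in either hole.
- machine: Grey chip cutter fixed to the worktop, left or right of the stand. Origin: on the worktop under the clamp screw's axis; it runs 280 mm along its +x. Base plate 12 mm thick, 150 mm wide; clamp block 80 (x) by 100 (y) mm round the screw axis, top 87 mm up; blade frame 127 mm high at x = 90; rear bracket 152 mm high at x = 272, with a lever reaching to x = 360, 200 mm up.
- bore (a point): Centre of the mouth of the round vertical hole, 25 mm in diameter, in the clamp block's top, 87 mm above the worktop. The screw head lies sunk in it. Axes as the machine's, z up.
- screw_head (a point): Centre of the screw head's top face, 22 mm below bore. The hexagon socket in it is 19.8 mm across flats and 14 mm deep: a key fully home has its tip 36 mm below bore, one resting unaligned 22 mm below. How the hexagon stands is random; neither this point (axes as the machine's) nor screw tells. A key within about 5 degrees drops in.
- screw (a joint): How far the clamp screw has been turned clockwise, seen from above, in rad: 0 loose, 2.0 tight at its stop. It starts at 1.2 to 1.5 and turns evenly at about 0.12 N m. At the stop it comes up firm but slightly springy (4 N m per rad of further turning of the key) and reads 2.0; 0.25 N m is snug, 0.5 N m overloads the socket. It does not move up or down.
- potato: A potato 90 mm long and 52 mm thick, in the cutter's trough. Not to be moved.
- jar: Jar 56 mm in diameter, 80 mm high, standing behind the stand, farther from the robot. Not to be moved.
- mug: White mug 76 mm in diameter, 85 mm high, standing behind the stand. Not to be moved.
- spoon: Spoon lying flat in front of the stand (the robot's side). Not to be moved.

How it is judged (in metres and radians):
On the way, in this order (a step that is already met when the one before it is completed fails the run):
1. the larger key has dropped into the screw's socket (tip at least 10 mm deep in it) (horizontal distance between key and bore below 0.004 m and z of key in the frame of bore below -0.032 m and angle between key's own z axis and vertical below 0.12 rad), for 0.1 s.
2. the screw is turned clockwise to within 0.1 rad of its stop (value of joint screw above 1.9 rad), for 0.1 s.
At the end, for the whole second after the job is handed in: The larger key stands upright (within 7 degrees) in the screw's socket, its tip at least 10 mm deep in it, released and at rest, and the screw is within 0.1 rad of its stop (all of step 1 and value of joint screw above 1.9 rad and linear speed of key below 0.01 m/s and angular speed of key below 0.05 rad/s and contact force between key and the fingers below 0.1 N); the robot touches nothing.
It fails at once if the key is pressed or knocked against the cutter or the screw head with more than 30 N before it is home in the socket (contact force between key and machine above 30 N and z of key in the frame of bore above -0.03 m).
It fails at once if the socket is overloaded: the forces between key and screw add up to more than 150 N (turned with some 0.5 N m, past the stop) (contact force between key and machine above 150 N).
It fails at once if the arm or gripper knocks the cutter with more than 20 N (contact force between the arm and machine above 20 N).
It fails at once if a thing that is not part of the job is moved by more than 30 mm (the potato 40 mm) (distance of any of small_key, jar, mug, spoon from where it was at the start of the episode above 0.03 m or distance of potato from where it was at the start of the episode above 0.04 m).
It also fails if it takes over 67 s, if anything falls off the work surface, if the arm or the gripper's body presses on something with over 40 N, if the wrist force passes 120 N, or if a joint passes its speed limit or range.

## Robot

A 7-joint arm with a two-finger parallel gripper is mounted at the origin on the work surface. World frame = base frame: x ahead of the robot, y to its left, z up, the work surface at z = 0. Lengths are in mm, angles in rad, forces in N, time in s.
With the tool pointing down it reaches from about 400 to 875 mm from the base axis. Payload 4.4 kg.
Tool frame: the origin (TCP) lies midway between the tips of the shut fingers; the grasp point (between the pads) lies ctrl.grip_depth behind it (ctrl.grip_depth is the distance from the TCP to the grasp point, in mm); z points along the fingers, y is the line along which they close (so a half turn about z gives the same grasp; the last joint's range is limited). The gripper opens to 85 mm and grips with 20 to 120 N. Pads are 22 mm wide; open, the fingers measure 114 mm over their backs; the gripper's body (76 mm by 85 mm) begins 54 mm behind the grasp point. The pads swing forward as they close: fully open they stand 13 mm farther back than shut.
Start: joints at [1.175, 0.628, 0.038, 1.517, -0.027, 0.996, -0.02], TCP at [210.533, -614.975, 231.313] pointing down, gripper open.
Joint ranges: [-3.06, 3.06], [-0.37, 2.12], [-1.25, 1.32], [0.18, 2.47], [-1.1, 4.24], [0.23, 1.98], [-2.94, 2.94]. Speed limits (rad/s): [2.57, 2.57, 3.14, 3.14, 3.14, 3.14, 3.14].

## Interface

Orientations are given as [roll, pitch, yaw] about the fixed x, y, z axes, in that order (R = Rz(yaw) Ry(pitch) Rx(roll)).
In Python, from cell import ctrl gives the robot as it stands.
- The arm moves only by the tool carry_out, never from a script. Its argument "deltas" is one flat list of numbers, 7 for each row, row after row: the turn, a rotation vector about the tool's x, y, z in degrees, then the shift along the tool's x, y, z in m, then the closure, from -1 (fully open) to 1 (shut). In form: [wx, wy, wz, dx, dy, dz, claw, wx, wy, wz, dx, dy, dz, claw, ...]. A call has 1 to 12 rows; each row shifts and turns the commanded pose from where the row before left it, along the tool's axes as they then stand; what a row does not reach is not made up. A row lasts 1/8 s, in which the tool goes at most 62.5 mm and 10.7 degrees, less where a joint would pass 70% of its speed; a pose out of reach is approached as far as the arm can. A call with a gripper value outside its range is refused whole. The fingers move at their own pace and stop on an object; the grip force is fixed at half the most. Time passes only in rows, so rows that do not move let the fingers close. It gives the time, the measured TCP pose, the force, the opening and the grip force at its end, in the units of the state.
- ctrl.read_state(): the state, without advancing time (a new reading comes with each control period).
- ctrl.get_image(name): name is "scene" or "top" or "wrist"; returns the picture (480x640x3 uint8, red, green, blue); there is no depth.
- ctrl.calibration(name): a dict with "mtx" (3x3 intrinsics, pixels), "R" (3x3) and "t" (3): a world point X has camera coordinates R X + t. Camera axes: x right, y down, z forward; pixel columns grow to the right and rows downward; lengths in mm; the calibration is good to about 2 mm. A picture is of the moment at which its call begins: read the wrist's pose just before it. calibration takes no time and is no camera call; for the wrist camera it gives the pose at the moment of the call.
- ctrl.finish_job(): hands the job in; it is judged then, once.
The state is a dict: "clock": time; "qpos": joint angles; "qd": joint speeds; "tau": joint torques, N m; "eef_pos": TCP position; "tool_rot": TCP orientation; "force": force on the tool from outside, world axes, zero at the start; "torque": the same for the moment, N m; "width": finger opening in mm; "gripper_force": force on a finger pad.
Only numpy, scipy, OpenCV 4.12 (cv2) and the standard library are available. Lean on these libraries where they do the work, as an engineer would, in place of code of your own. Each camera call takes 0.05 s, during which the arm holds its last target. There are 200 camera calls.

## Working session

There is one attempt and no reset: what is moved stays moved. The work goes in short steps, Python scripts to look and compute and a tool call to move; the robot and the scene stay as the last step left them, time stands still between calls to the robot, and variables do not carry over. Pictures are saved under pics/ and viewed, at most 10 in all, crops included, and the job is handed in when it is done.

Besides the shell and the picture viewer there is one more tool, called after "Emit:" as name(argument=value, ...) on one line, values as JSON. carry_out: Moves the arm, as the interface text tells. Its arguments: {"type":"object","properties":{"deltas":{"type":"array"}},"required":["deltas"]}

```bash
mkdir -p pics; ls
python3 - <<'E'
from cell import ctrl
import cv2,numpy as np
s=ctrl.read_state(); print({k:np.round(v,3).tolist() for k,v in s.items()}, ctrl.grip_depth)
for n in("scene","top"):
    cv2.imwrite(f"pics/{n}0.png",ctrl.get_image(n)[:,:,::-1]); c=ctrl.calibration(n); print(n,np.round(c["mtx"],1).tolist(),np.round(c["R"],3).tolist(),np.round(c["t"],1))
E
```

```text
pics
{'clock': 0.0, 'qpos': [1.175, 0.629, 0.038, 1.518, -0.027, 0.996, -0.02], 'qd': [-0.001, 0.0, 0.0, -0.001, -0.001, 0.0, -0.001], 'tau': [0.001, -56.342, 1.226, -19.345, 0.011, 0.011, -0.0], 'eef_pos': [210.343, -614.35, 230.386], 'tool_rot': [-3.14, 0.0, 0.33], 'force': [-0.38, -0.262, 0.419], 'torque': [-0.042, 0.028, 0.001], 'gripper_force': 0.0, 'width': 85.554} 18.700000000000003
scene [[548.3, 0.0, 317.5], [0.0, 548.3, 243.2], [0.0, 0.0, 1.0]] [[-0.798, 0.602, 0.013], [0.511, 0.688, -0.515], [-0.319, -0.404, -0.857]] [ 464.8 -248.7 1261.8]
top [[509.2, 0.0, 316.9], [0.0, 509.2, 241.1], [0.0, 0.0, 1.0]] [[-0.0, -1.0, 0.003], [-0.978, -0.0, -0.208], [0.208, -0.003, -0.978]] [ 17.5 595.4 874.1]
```

View pics/top0.png

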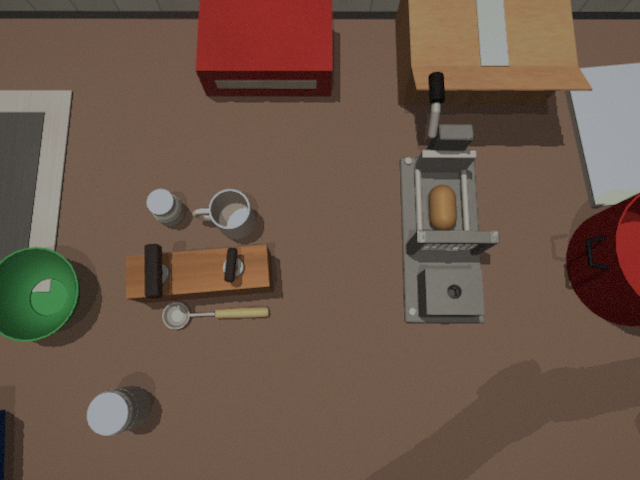

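View pics/scene0.png

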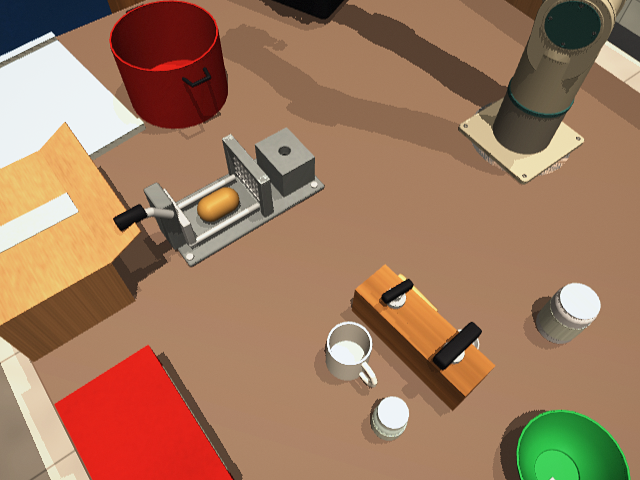

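The top view shows the larger key at about (153,270), the small key at (231,265), the bore at (454,291), and the machine's +x pointing roughly up the picture. The scene view agrees: bore about (285,150), large handle about (458,345).

```bash
cat > h.py <<'E'
from cell import ctrl
import cv2,numpy as np
def ray(c,uv):
    d=np.linalg.inv(c["mtx"])@np.array([*uv,1.]); R=np.array(c["R"]); return -R.T@np.array(c["t"]), R.T@d
def plane(c,uv,z):
    o,d=ray(c,uv); return o+d*(z-o[2])/d[2]
def tri(c1,u1,c2,u2):
    A=np.zeros((3,3));b=np.zeros(3);L=[]
    for c,u in((c1,u1),(c2,u2)):
        o,d=ray(c,u);d/=np.linalg.norm(d);P=np.eye(3)-np.outer(d,d);A+=P;b+=P@o;L.append((o,P))
    x=np.linalg.solve(A,b); return x,[np.linalg.norm(P@(x-o)) for o,P in L]
def proj(c,X):
    p=np.array(c["R"])@X+np.array(c["t"]);p=np.array(c["mtx"])@p;return p[:2]/p[2]
def blobs(im,mask,roi,amin):
    x0,y0,x1,y1=roi;m=np.zeros(mask.shape,np.uint8);m[y0:y1,x0:x1]=mask[y0:y1,x0:x1]*255
    cs,_=cv2.findContours(m,cv2.RETR_EXTERNAL,cv2.CHAIN_APPROX_NONE)
    return [c for c in cs if cv2.contourArea(c)>amin]
E
python3 - <<'E'
from h import *
T=cv2.imread("pics/top0.png");S=cv2.imread("pics/scene0.png");ct,cs=ctrl.calibration("top"),ctrl.calibration("scene")
R={}
for n,im,c,rk,rb in(("top",T,ct,(135,235,172,305),(440,278,470,304)),("scene",S,cs,(425,315,490,372),(270,140,300,162))):
    for lab,roi,th in(("key",rk,45),("bore",rb,60)):
        for b in blobs(im,im.max(2)<th,roi,20):
            r=cv2.minAreaRect(b);M=cv2.moments(b);ctr=(M["m10"]/M["m00"],M["m01"]/M["m00"]);R[n,lab]=ctr
            print(n,lab,np.round(r[0],1),np.round(r[1],1),r[2],np.round(ctr,1),plane(c,ctr,127 if lab=="key" else 87).round(1))
            if lab=="key": print([plane(c,p,133).round(0)[:2].tolist() for p in cv2.boxPoints(r)])
for l in("key","bore"):
    x,e=tri(ct,R["top",l],cs,R["scene",l]);print(l,x.round(1),np.round(e,1))
# stand outline from top
hsv=cv2.cvtColor(T,cv2.COLOR_BGR2HSV)
cv2.imwrite("pics/c.png",np.hstack([cv2.resize(T[225:325,115:285],None,fx=2.3,fy=2.3,interpolation=2),cv2.resize(T[225:325,385:495],None,fx=2.3,fy=2.3,interpolation=2)]))
E
```

```text
top key [149. 282.] [14.  6.] 90.0 [147.5 281.7] [511.9 302.2 127. ]
[[522.0, 303.0], [522.0, 293.0], [499.0, 292.0], [499.0, 302.0]]
top key [149.5 261.5] [ 7. 23.] 0.0 [147.8 260.4] [548.1 304.2 127. ]
[[526.0, 304.0], [565.0, 306.0], [565.0, 295.0], [526.0, 292.0]]
top key [155.4 271.2] [15.4 54.3] 4.763641834259033 [157.6 274. ] [524.9 286.  127. ]
[[485.0, 302.0], [576.0, 301.0], [574.0, 274.0], [482.0, 276.0]]
top bore [454.8 290.6] [13.  10.3] 54.462318420410156 [455.6 290.1] [ 502.4 -226.    87. ]
scene key [456.7 345.2] [16.5 56.1] 46.12330627441406 [456.4 345.6] [532.6 294.9 127. ]
[[582.0, 287.0], [486.0, 279.0], [486.0, 304.0], [581.0, 312.0]]
key [526.5 291.9 111.4] [1.2 1.2]Traceback (most recent call last):
  File "<stdin>", line 11, in <module>
KeyError: ('scene', 'bore')
```

```bash
cat >> h.py <<'E'
from scipy.spatial.transform import Rotation as Ro
def to(target,rpy=None,frm=None):
    s=ctrl.read_state();p=np.array(s["eef_pos"]) if frm is None else np.array(frm[:3]);R=Ro.from_euler("xyz",s["tool_rot"])
    d=R.inv().apply(np.array(target)-p);rv=(R.inv()*Ro.from_euler("xyz",rpy)).as_rotvec(degrees=True) if rpy is not None else 0
    print("shift m",np.round(d/1000,4),"turn",np.round(rv,2))
def tcpcam():
    s=ctrl.read_state();c=ctrl.calibration("wrist");o,d=ray(c,(320,240));R=Ro.from_euler("xyz",s["tool_rot"])
    print("cam in tool",R.inv().apply(o-np.array(s["eef_pos"])).round(1),"axis",R.inv().apply(d).round(3),np.round(c["mtx"],1).tolist(),"imgright",R.inv().apply(np.array(c["R"])[0]).round(2))
E
python3 - <<'E'
from h import *
tcpcam(); to([502,-226,260],[np.pi,0,0])
T=cv2.imread("pics/top0.png")
cv2.imwrite("pics/c.png",np.hstack([cv2.resize(T[225:325,115:285],None,fx=2.8,fy=2.8,interpolation=2),cv2.resize(T[225:325,385:495],None,fx=2.8,fy=2.8,interpolation=2)]))
E
```

```text
cam in tool [  79.7    0.4 -141.2] axis [-0.296  0.011  0.955] [[331.8, 0.0, 316.4], [0.0, 331.8, 244.2], [0.0, 0.0, 1.0]] imgright [-0.  1. -0.]
shift m [ 0.4017 -0.2731 -0.029 ] turn [-0.1   0.02 18.89]
```

View pics/c.png

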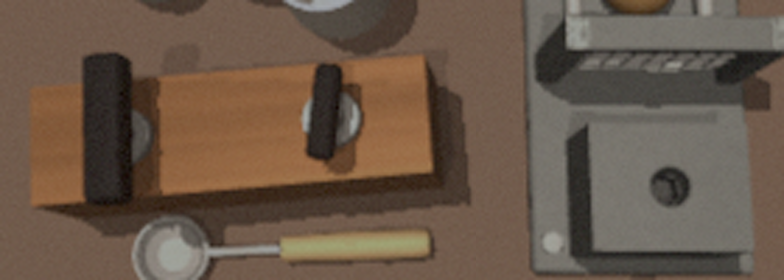

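The crop shows the larger key's handle left of its collar, the small key, and the bore in the block with something visible inside it. I'll look into it with the wrist camera straight above.

Emit:
carry_out(deltas=[0,0,9.45,0,0,0,-1,0,0,9.45,0,0,0,-1,0,0,0,0.0265,-0.0486,0,-1,0,0,0,0.0265,-0.0486,0,-1,0,0,0,0.0265,-0.0486,0,-1,0,0,0,0.0265,-0.0486,0,-1,0,0,0,0.0265,-0.0486,0,-1,0,0,0,0.0265,-0.0486,0,-1,0,0,0,0.0265,-0.0486,0,-1,0,0,0,0.0265,-0.0486,0,-1,0,0,0,0,0,0.05,-1,0,0,0,0,0,0.05,-1])

```text
clock: 1.6
eef_pos: [423.7, -225.3, 130.6]
tool_rot: [3.141, -0.002, 0.003]
force: [0.8, -0.2, -0.6]
width: 85.2
gripper_force: 0.0
```

Run:
```python
from h import *
import pickle
c=ctrl.calibration("wrist");im=ctrl.get_image("wrist")[:,:,::-1];s=ctrl.read_state();print(s["clock"],np.round(s["eef_pos"],1),np.round(s["tool_rot"],3),np.abs(s["qd"]).max())
cv2.imwrite("pics/w1.png",im);pickle.dump((c,s),open("w1.pkl","wb"))
u=proj(c,np.array([502,-226,87]));print(u)
x,y=u.astype(int);x0,y0=max(0,x-50),max(0,y-50)
cr=im[y0:y0+100,x0:x0+100]
e=cv2.normalize(cv2.resize(cr,None,fx=6,fy=6,interpolation=2),None,0,255,cv2.NORM_MINMAX)
g=(255*(e/255.)**.5).astype(np.uint8)[:480]
f=cv2.resize(im,(320,240));p=np.zeros((g.shape[0],180,3),np.uint8)
cv2.imwrite("pics/w1c.png",g);print(x0,y0)
```

```text
1.65 [ 419.4 -223.7  124.9] [-3.137e+00  9.000e-03  2.000e-03] 0.21242927253321975
[317.83044313 139.91262962]
267 89
```

View pics/w1.png

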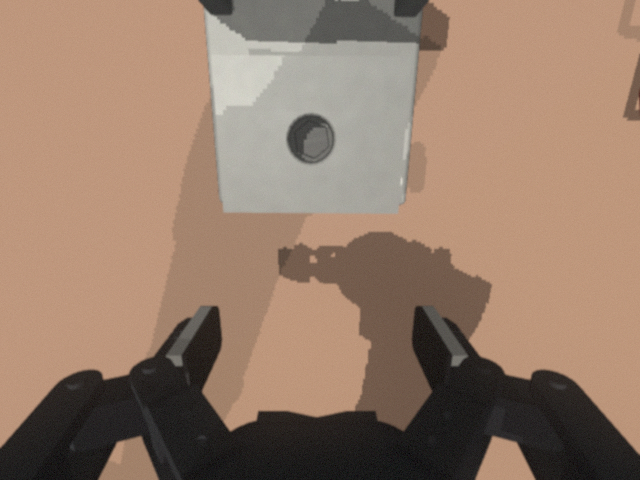

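The wrist view shows the bore at about (311,138), with a hexagon visible inside. The arm was still settling, so I'll go slightly lower, wait and measure again.

Emit:
carry_out(deltas=[0,0,0,0,0,0.025,-1,0,0,0,0,0,0,-1,0,0,0,0,0,0,-1,0,0,0,0,0,0,-1])

```text
clock: 2.15
eef_pos: [423.3, -226.6, 107.6]
tool_rot: [3.141, -0.002, -0.0]
force: [-0.7, -0.1, 0.3]
width: 85.6
gripper_force: 0.0
```

Run:
```python
from h import *
import pickle
s=ctrl.read_state();c=ctrl.calibration("wrist");ims=[ctrl.get_image("wrist")[:,:,::-1].astype(float) for _ in range(5)];im=np.mean(ims,0)
print(s["clock"],np.round(s["eef_pos"],1),np.round(s["tool_rot"],4),np.abs(ims[0]-ims[4]).mean())
cv2.imwrite("pics/w2.png",im);pickle.dump((c,s),open("w2.pkl","wb"))
u=proj(c,np.array([502,-226,87]));print(u)
x,y=u.astype(int);x0,y0=max(0,x-45),max(0,y-45);print(x0,y0)
cr=im[y0:y0+90,x0:x0+90].astype(np.float32)
e=cv2.resize(cr,None,fx=6,fy=6,interpolation=2);g=np.clip(e*2,0,255)
cv2.imwrite("pics/w2c.png",g)
```

```text
2.15 [ 423.3 -226.6  107.6] [ 3.1407e+00 -2.1000e-03 -3.0000e-04] 2.831354166666667
[314.74178744 139.28035391]
269 94[ WARN:0@2.029] global loadsave.cpp:1063 imwrite_ Unsupported depth image for selected encoder is fallbacked to CV_8U.
```

View pics/w2c.png

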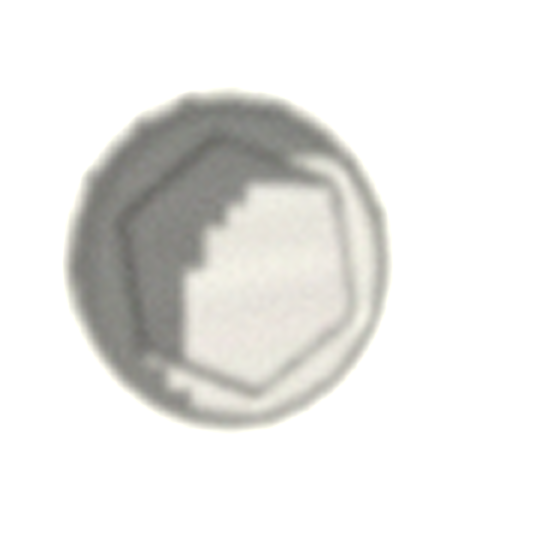

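The hexagon is clear, with corners in the 6x crop at (220,132), (333,180), (350,315), (258,397), (143,350) and (122,220). The bore circle is centred near (229,260).

Run:
```python
from h import *
import pickle
c,s=pickle.load(open("w2.pkl","rb"))
f=lambda p:((p[0]+.5)/6-.5+269,(p[1]+.5)/6-.5+94)
H=np.array([plane(c,f(p),65) for p in[(220,132),(333,180),(350,315),(258,397),(143,350),(122,220)]])[:,:2]
ctr=H.mean(0);d=H-ctr;a=np.degrees(np.arctan2(d[:,1],d[:,0]));print(ctr.round(1),np.linalg.norm(d,axis=1).round(1),(a%60).round(1))
edge=np.roll(H,-1,0)-H;print("edge dir mod60",(np.degrees(np.arctan2(edge[:,1],edge[:,0]))%60).round(1))
im=cv2.imread("pics/w2.png");m=im.max(2)<90
g=cv2.cvtColor(im,cv2.COLOR_BGR2GRAY)
for b in blobs(im,g<110,(275,100,345,175),300):
    (x,y),(w,h),an=cv2.fitEllipse(cv2.convexHull(b));P=plane(c,(x,y),87);print("circ",x,y,w,h,P.round(1),"diam",abs(plane(c,(x+w/2,y),87)-plane(c,(x-w/2,y),87))[1])
print("bore hand",plane(c,f((229,260)),87).round(1))
# machine yaw from block's edges: block front edge corners
for b in blobs(im,(g>120)&(im[:,:,0].astype(int)>im[:,:,2]-25),(180,0,460,260),3000):
    r=cv2.minAreaRect(b);print(r)
```

```text
[ 502.5 -222.5] [11.2 11.  10.7 11.2 11.  10.8] [ 7.4 10.8  7.8  8.9  9.7  8.8]
edge dir mod60 [ 8.3  8.  10.7  8.3  8.2  9.7]
circ 306.4959411621094 136.76937866210938 53.240482330322266 55.71977996826172 [ 503.1 -222.2   87. ] diam 24.71605650074332
bore hand [ 503.  -222.3   87. ]
((307.2023010253906, 111.4333724975586), (237.4770965576172, 219.8399200439453), 0.795723557472229)
```

The socket centre is (503,-222) with hexagon corners at 8.8° mod 60, so the key needs a yaw of 38.8° mod 60. Next I'll go over the key.

Emit:
carry_out(deltas=[0,0,0,0,0,-0.046,-1,0,0,0,0,0,-0.046,-1,0,0,0,0.0027,-0.0516,0,-1,0,0,0,0.0027,-0.0516,0,-1,0,0,0,0.0027,-0.0516,0,-1,0,0,0,0.0027,-0.0516,0,-1,0,0,0,0.0027,-0.0516,0,-1,0,0,0,0.0027,-0.0516,0,-1,0,0,0,0.0027,-0.0516,0,-1,0,0,0,0.0027,-0.0516,0,-1,0,0,0,0.0027,-0.0516,0,-1,0,0,0,0.0027,-0.0516,0,-1])

```text
clock: 3.9
eef_pos: [449.5, 291.5, 198.5]
tool_rot: [3.142, -0.0, -0.0]
force: [0.3, -0.6, -0.8]
width: 85.3
gripper_force: 0.0
```

Emit:
carry_out(deltas=[0,0,0,0,0,0,-1,0,0,0,0,0,0,-1,0,0,0,0,0,0,-1,0,0,0,0,0,0,-1])

```text
clock: 4.4
eef_pos: [449.9, 288.6, 198.5]
tool_rot: [3.141, -0.0, -0.002]
force: [0.6, 0.3, 0.9]
width: 85.6
gripper_force: 0.0
```

Run:
```python
from h import *
import pickle
s=ctrl.read_state();c=ctrl.calibration("wrist");im=np.mean([ctrl.get_image("wrist")[:,:,::-1].astype(float) for _ in range(3)],0).astype(np.uint8)
print(s["clock"],np.round(s["eef_pos"],1),np.round(s["tool_rot"],4),np.round(s["qpos"],2))
cv2.imwrite("pics/w3.png",im);pickle.dump((c,s),open("w3.pkl","wb"));print(proj(c,np.array([530,290,140])))
for b in blobs(im,im.max(2)<70,(200,20,460,260),400):
    r=cv2.minAreaRect(b);B=np.array([plane(c,p,140)[:2] for p in cv2.boxPoints(r)]);print(np.round(r[0],1),np.round(r[1],1),r[2],B.round(1).tolist(),B.mean(0).round(1))
```

```text
4.4 [449.9 288.6 198.5] [ 3.1413e+00 -1.0000e-04 -2.1000e-03] [-0.69  0.51  0.09  1.88 -0.06  0.76 -2.13]
[313.39119395 136.18833596]
[306.3 126. ] [159.7  41. ] 83.91767120361328 [[574.2, 308.9], [576.2, 287.2], [491.2, 277.0], [488.5, 301.8]] [532.5 293.7]
```

View pics/w3.png

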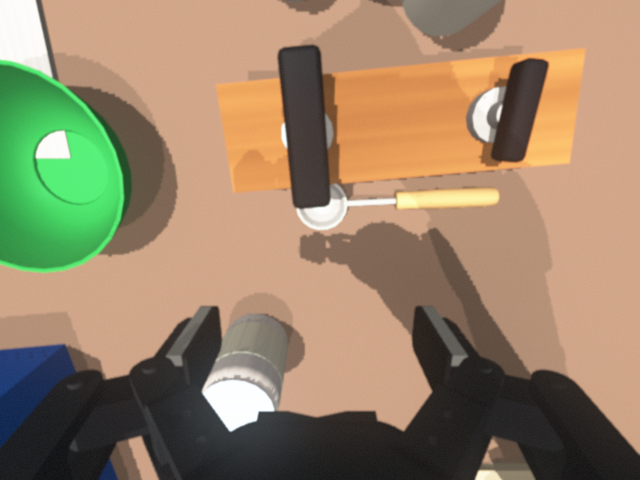

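The wrist view shows the larger handle centred at about (305,126) and nearly upright in the picture, with collar and small key well clear. I'll refine its yaw from line fits.

Run:
```python
from h import *
import pickle
c,s=pickle.load(open("w3.pkl","rb"));im=cv2.imread("pics/w3.png")
m=im.max(2)<70;L=[];Rr=[]
for v in range(60,196):
    u=np.where(m[v,270:340])[0]+270
    L.append(plane(c,(u.min()-.5,v),140)[:2]);Rr.append(plane(c,(u.max()+.5,v),140)[:2])
for P in(L,Rr):
    vx,vy,x,y=cv2.fitLine(np.array(P,np.float32),cv2.DIST_HUBER,0,.01,.01).ravel();print(np.degrees(np.arctan(vy/vx)).round(2), "y at 532.5:",(y+(532.5-x)*vy/vx).round(1))
to([532.5,293.7,150],[np.pi,0,np.radians(5)])
```

```text
4.71 y at 532.5: 305.3
4.21 y at 532.5: 283.4
shift m [ 0.0827 -0.0045  0.0485] turn [-0.   -0.01 -5.06]
```

Emit:
carry_out(deltas=[0,0,0,0.0413,-0.0028,0,-1,0,0,0,0.0413,-0.0028,0,-1,0,0,-4.6,0,0,0.03,-1,0,0,0,0,0,0,-1,0,0,0,0,0,0,-1,0,0,0,0,0,0,-1])

```text
clock: 5.3
eef_pos: [532.5, 295.9, 169.6]
tool_rot: [-3.141, -0.002, 0.08]
force: [0.4, 0.0, -1.0]
width: 85.5
gripper_force: 0.0
```

Run:
```python
from h import *
S=[ctrl.read_state()];print(S[0]["clock"],S[0]["eef_pos"],S[0]["tool_rot"])
to([532.5,294.2,108.3],[np.pi,0,np.radians(4.5)])
```

```text
5.3 [532.46102275 295.85826261 169.55758013] [-3.14072428e+00 -1.61322752e-03  7.99351644e-02]
shift m [-0.0002  0.0017  0.0613] turn [-0.05 -0.09  0.08]
```

Emit:
carry_out(deltas=[0,0,0,0,0.001,0.03,-1,0,0,0,0,0,0.02,-1,0,0,0,0,0,0.011,-1,0,0,0,0,0,0,-1,0,0,0,0,0,0,-1])

```text
clock: 5.92
eef_pos: [532.9, 294.8, 108.3]
tool_rot: [-3.141, -0.002, 0.08]
force: [0.2, -0.2, 0.8]
width: 85.3
gripper_force: 0.0
```

Emit:
carry_out(deltas=[0,0,0,0,0,0,1,0,0,0,0,0,0,1,0,0,0,0,0,0,1,0,0,0,0,0,0,1,0,0,0,0,0,0,1,0,0,0,0,0,0,1,0,0,0,0,0,0,1,0,0,0,0,0,0,1])

```text
clock: 6.92
eef_pos: [532.4, 294.7, 107.6]
tool_rot: [-3.141, -0.0, 0.08]
force: [-0.9, 1.0, 4.6]
width: 23.4
gripper_force: 59.4
```

Run:
```python
from h import *
s=ctrl.read_state();print({k:np.round(s[k],3).tolist() for k in("clock","eef_pos","tool_rot","force","torque","width","gripper_force","qpos")})
```

```text
{'clock': 6.925, 'eef_pos': [532.388, 294.707, 107.59], 'tool_rot': [-3.141, -0.0, 0.08], 'force': [-0.863, 0.951, 4.605], 'torque': [0.099, 0.205, -0.062], 'width': 23.359, 'gripper_force': 59.366, 'qpos': [-0.586, 0.722, 0.055, 1.747, -0.059, 0.673, -1.988]}
```

Emit:
carry_out(deltas=[0,0,0,0,0,-0.01,1,0,0,0,0,0,-0.02,1,0,0,0,0,0,-0.03,1,0,0,0,0,0,-0.03,1,0,0,0,0,0,-0.03,1,0,0,0,0,0,-0.03,1,0,0,0,0,0,-0.015,1,0,0,0,0,0,0,1,0,0,0,0,0,0,1])

```text
clock: 8.05
eef_pos: [531.4, 293.8, 270.8]
tool_rot: [3.14, 0.003, 0.08]
force: [0.8, 0.5, -3.5]
width: 23.1
gripper_force: 59.4
```

Run:
```python
from h import *
s=ctrl.read_state();print({k:np.round(s[k],3).tolist() for k in("clock","eef_pos","tool_rot","force","torque","width","gripper_force")})
im=ctrl.get_image("wrist")[:,:,::-1];cv2.imwrite("pics/w4.png",im)
to([503,-222.3,260],[np.pi,0,np.radians(38.8)])
```

```text
{'clock': 8.05, 'eef_pos': [531.383, 293.837, 270.783], 'tool_rot': [3.14, 0.003, 0.08], 'force': [0.751, 0.457, -3.478], 'torque': [-0.052, 0.089, 0.028], 'width': 23.127, 'gripper_force': 59.449}
shift m [-0.0696  0.5122  0.0116] turn [ 3.000e-02  1.800e-01 -3.421e+01]
```

View pics/w4.png

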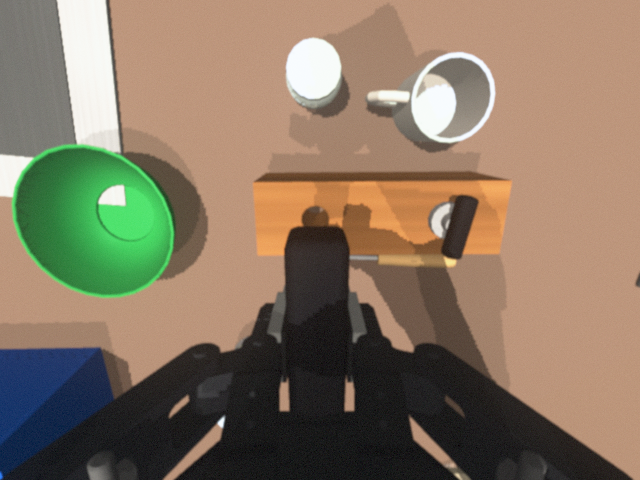

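Key held squarely along tool x, and the weight reads 3.5 N, as expected. Carrying it to above the bore.

Emit:
carry_out(deltas=[0,0,0,-0.0058,0.0427,0,1,0,0,0,-0.0058,0.0427,0,1,0,0,0,-0.0058,0.0427,0,1,0,0,0,-0.0058,0.0427,0,1,0,0,0,-0.0058,0.0427,0,1,0,0,0,-0.0058,0.0427,0,1,0,0,0,-0.0058,0.0427,0,1,0,0,0,-0.0058,0.0427,0,1,0,0,0,-0.0058,0.0427,0,1,0,0,0,-0.0058,0.0427,0,1,0,0,0,-0.0058,0.0427,0,1,0,0,0,-0.0058,0.0427,0,1])

```text
clock: 9.6
eef_pos: [503.3, -223.0, 271.3]
tool_rot: [-3.141, 0.002, 0.08]
force: [0.5, 0.1, -3.7]
width: 23.1
gripper_force: 59.8
```

Emit:
carry_out(deltas=[0,0,-8.5,0,0,0.01,1,0,0,-8.5,0,0,0.01,1,0,0,-8.6,0,0,0,1,0,0,-8.6,0,0,0,1,0,0,0,0,0,0,1,0,0,0,0,0,0,1,0,0,0,0,0,0,1])

```text
clock: 10.48
eef_pos: [503.9, -221.9, 252.1]
tool_rot: [-3.141, 0.0, 0.676]
force: [0.4, -1.0, -3.9]
width: 23.2
gripper_force: 60.2
```

Run:
```python
from h import *
s=ctrl.read_state();print({k:np.round(s[k],3).tolist() for k in("clock","eef_pos","tool_rot","force","torque","width","gripper_force")})
to([503,-222.3,205],[np.pi,0,np.radians(38.8)])
sc=ctrl.get_image("scene")[:,:,::-1];c=ctrl.calibration("scene")
p=np.array(s["eef_pos"]);t=proj(c,p-[0,0,103]);print("tip px",t,"collar bottom",proj(c,p-[0,0,18]),"handle",proj(c,p+[0,0,18]))
x,y=t.astype(int);cr=sc[max(0,y-90):y+30,x-60:x+60];print(x-60,max(0,y-90))
cv2.imwrite("pics/s5.png",cv2.resize(cr,None,fx=5,fy=5,interpolation=2))
```

```text
{'clock': 10.475, 'eef_pos': [503.87, -221.87, 252.108], 'tool_rot': [-3.141, 0.0, 0.676], 'force': [0.402, -1.036, -3.872], 'torque': [0.01, 0.013, 0.008], 'width': 23.208, 'gripper_force': 60.21}
shift m [-0.0009 -0.0002  0.0471] turn [-0.01  0.02 -0.08]
tip px [281.87487585 129.46365091] collar bottom [279.8416566   96.87953608] handle [278.88741093  81.58691551]
221 39
```

View pics/s5.png

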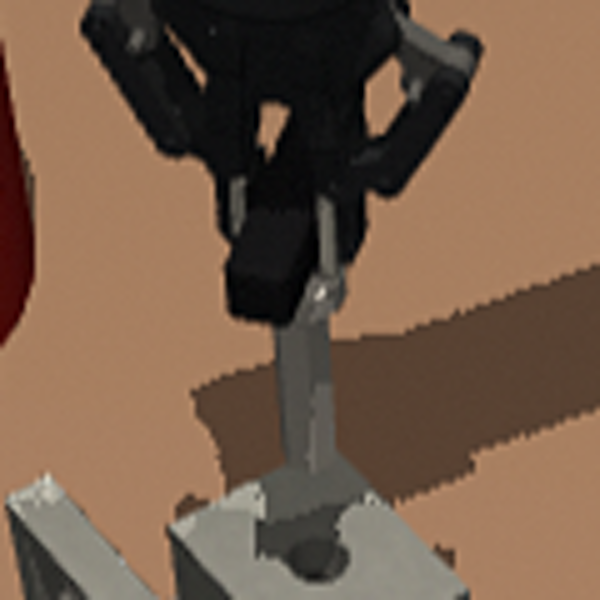

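The scene crop shows the shank hanging straight, its tip centred near crop (309,462), with the bore at about crop (318,557). I'll compare both against their predictions.

Run:
```python
from h import *
c=ctrl.calibration("scene");f=lambda x,y:((x+.5)/5-.5+221,(y+.5)/5-.5+39)
b=proj(c,np.array([503,-222.3,87.]));print("bore pred",b,"seen",f(318,557))
print("tip pred",proj(c,np.array([503.9,-221.9,149.])),"seen",f(309,459))
for d in([1,0,0],[0,1,0],[0,0,1]): print(d,proj(c,np.array([503.,-222.3,87])+d)-b)
```

```text
bore pred [283.42000798 150.25611295] seen (284.2, 150.0)
tip pred [281.85537503 129.49971498] seen (282.4, 130.4)
[1, 0, 0] [-0.40170031  0.22454854]
[0, 1, 0] [0.28340255 0.30440161]
[0, 0, 1] [-0.02003839 -0.32418245]
```

Tip and bore both agree with prediction within a pixel. Descending to just above the mouth.

Emit:
carry_out(deltas=[0,0,0,-0.0006,0,0.03,1,0,0,0,0,0,0.02,1,0,0,0,0,0,0.006,1,0,0,0,0,0,0,1,0,0,0,0,0,0,1])

```text
clock: 11.15
eef_pos: [504.2, -222.6, 197.3]
tool_rot: [3.14, -0.001, 0.677]
force: [0.2, -0.8, -3.4]
width: 23.0
gripper_force: 60.2
```

Emit:
carry_out(deltas=[0,0,0,0,0,0.002,1,0,0,0,0,0,0.002,1,0,0,0,0,0,0.002,1,0,0,0,0,0,0.002,1,0,0,0,0,0,0,1])

```text
clock: 11.78
eef_pos: [503.4, -222.2, 188.1]
tool_rot: [-3.141, 0.0, 0.677]
force: [-0.2, 0.2, -4.3]
width: 23.4
gripper_force: 60.2
```

```bash
cat > st.py <<'E'
from h import *
s=ctrl.read_state();print({k:np.round(s[k],3).tolist() for k in("clock","eef_pos","tool_rot","force","torque","width")})
E
python3 st.py
```

```text
{'clock': 11.775, 'eef_pos': [503.366, -222.23, 188.092], 'tool_rot': [-3.141, 0.0, 0.677], 'force': [-0.191, 0.24, -4.317], 'torque': [0.048, 0.001, -0.033], 'width': 23.438}
```

Emit:
carry_out(deltas=[0,0,0,0,0,0.002,1,0,0,0,0,0,0.002,1,0,0,0,0,0,0.002,1,0,0,0,0,0,0.002,1,0,0,0,0,0,0.002,1,0,0,0,0,0,0.002,1,0,0,0,0,0,0,1])

```text
clock: 12.65
eef_pos: [503.4, -222.3, 176.1]
tool_rot: [-3.141, 0.0, 0.677]
force: [0.4, -0.0, -4.5]
width: 23.4
gripper_force: 60.2
```

```bash
python3 st.py
```

```text
{'clock': 12.65, 'eef_pos': [503.391, -222.251, 176.141], 'tool_rot': [-3.141, 0.0, 0.677], 'force': [0.431, -0.03, -4.54], 'torque': [0.019, 0.002, -0.013], 'width': 23.421}
```

Emit:
carry_out(deltas=[0,0,0,0,0,0.0015,1,0,0,0,0,0,0.0015,1,0,0,0,0,0,0.0015,1,0,0,0,0,0,0.0015,1,0,0,0,0,0,0.001,1,0,0,0,0,0,0,1])

```text
clock: 13.4
eef_pos: [503.5, -222.3, 169.3]
tool_rot: [-3.141, 0.0, 0.677]
force: [1.1, -0.0, -4.6]
width: 23.2
gripper_force: 60.2
```

Emit:
carry_out(deltas=[0,0,0,0,0,0.001,1,0,0,0,0,0,0,1])

```text
clock: 13.65
eef_pos: [503.5, -222.3, 168.3]
tool_rot: [-3.142, 0.0, 0.677]
force: [0.3, -0.3, -4.1]
width: 23.1
gripper_force: 60.2
```

Emit:
carry_out(deltas=[0,0,0,0,0,0.001,1,0,0,0,0,0,0,1])

```text
clock: 13.9
eef_pos: [503.6, -222.3, 167.5]
tool_rot: [3.141, -0.0, 0.677]
force: [-0.3, 0.8, -2.5]
width: 23.1
gripper_force: 60.6
```

```bash
python3 st.py
```

```text
{'clock': 13.9, 'eef_pos': [503.618, -222.349, 167.471], 'tool_rot': [3.141, -0.0, 0.677], 'force': [-0.314, 0.819, -2.486], 'torque': [-0.029, 0.06, 0.035], 'width': 23.142}
```

Emit:
carry_out(deltas=[0,0,0,0,0,0.0007,1,0,0,0,0,0,0,1])

```text
clock: 14.15
eef_pos: [503.7, -222.4, 167.1]
tool_rot: [3.141, -0.0, 0.677]
force: [-0.7, 1.0, 2.0]
width: 23.3
gripper_force: 61.1
```

Emit:
carry_out(deltas=[0,0,0,0,0,0.0007,1,0,0,0,0,0,0,1])

```text
clock: 14.4
eef_pos: [503.9, -222.4, 166.7]
tool_rot: [3.141, -0.001, 0.677]
force: [-1.7, 0.2, 5.9]
width: 23.2
gripper_force: 61.7
```

```bash
python3 st.py
```

```text
{'clock': 14.4, 'eef_pos': [503.874, -222.42, 166.715], 'tool_rot': [3.141, -0.001, 0.677], 'force': [-1.676, 0.164, 5.867], 'torque': [0.134, 0.381, -0.008], 'width': 23.201}
```

Contact is light, about 10 N. The key is resting on the head rim, so I'll feel around with small sideways moves.

Emit:
carry_out(deltas=[0,0,0,0.00047,0.00038,0,1,0,0,0,0,0,0,1])

```text
clock: 14.65
eef_pos: [504.1, -222.4, 166.7]
tool_rot: [3.141, -0.0, 0.677]
force: [-1.4, 1.6, 5.4]
width: 23.2
gripper_force: 61.8
```

```bash
python3 st.py
```

```text
{'clock': 14.65, 'eef_pos': [504.117, -222.407, 166.688], 'tool_rot': [3.141, -0.0, 0.677], 'force': [-1.429, 1.56, 5.41], 'torque': [0.195, 0.54, 0.056], 'width': 23.222}
```

Emit:
carry_out(deltas=[0,0,2.5,0,0,0,1,0,0,0,0,0,0,1])

```text
clock: 14.9
eef_pos: [504.1, -222.3, 166.6]
tool_rot: [3.141, -0.0, 0.633]
force: [-2.0, 0.9, 7.0]
width: 22.9
gripper_force: 61.7
```

Emit:
carry_out(deltas=[0,0,-2.5,0,0,0,1,0,0,-2.5,0,0,0,1,0,0,0,0,0,0,1])

```text
clock: 15.28
eef_pos: [503.4, -222.2, 165.3]
tool_rot: [-3.14, 0.001, 0.721]
force: [-1.0, 0.2, -4.1]
width: 23.3
gripper_force: 60.3
```

```bash
python3 st.py
```

```text
{'clock': 15.275, 'eef_pos': [503.379, -222.155, 165.3], 'tool_rot': [-3.14, 0.001, 0.721], 'force': [-0.995, 0.242, -4.102], 'torque': [0.153, 0.458, 0.017], 'width': 23.29}
```

It dropped in at yaw 41.3°, with force back to the free weight. I'll feed it down gently.

Emit:
carry_out(deltas=[0,0,0,0,0,0.001,1,0,0,0,0,0,0.001,1,0,0,0,0,0,0,1])

```text
clock: 15.65
eef_pos: [503.6, -222.1, 163.6]
tool_rot: [-3.14, 0.001, 0.721]
force: [-2.9, 1.3, -3.9]
width: 23.3
gripper_force: 60.3
```

Emit:
carry_out(deltas=[0,0,0,0,0,0.001,1,0,0,0,0,0,0.001,1,0,0,0,0,0,0.001,1,0,0,0,0,0,0,1])

```text
clock: 16.15
eef_pos: [503.7, -222.1, 160.7]
tool_rot: [-3.141, 0.0, 0.721]
force: [-3.8, 1.6, -3.1]
width: 23.2
gripper_force: 60.5
```

```bash
python3 st.py
```

```text
{'clock': 16.15, 'eef_pos': [503.729, -222.127, 160.717], 'tool_rot': [-3.141, 0.0, 0.721], 'force': [-3.797, 1.567, -3.135], 'torque': [0.41, 1.018, -0.071], 'width': 23.221}
```

Emit:
carry_out(deltas=[0,0,0,-0.0003,-0.0005,0,1,0,0,0,0,0,0.001,1,0,0,0,0,0,0.001,1,0,0,0,0,0,0.001,1,0,0,0,0,0,0,1])

```text
clock: 16.77
eef_pos: [503.5, -222.1, 157.8]
tool_rot: [-3.141, 0.0, 0.721]
force: [-3.1, 3.1, -3.4]
width: 23.2
gripper_force: 60.6
```

```bash
python3 st.py
```

```text
{'clock': 16.775, 'eef_pos': [503.509, -222.095, 157.811], 'tool_rot': [-3.141, 0.0, 0.721], 'force': [-3.107, 3.082, -3.364], 'torque': [0.346, 0.936, -0.047], 'width': 23.196}
```

Emit:
carry_out(deltas=[0,0,0,0,0,0.001,1,0,0,0,0,0,0.001,1,0,0,0,0,0,0,1])

```text
clock: 17.15
eef_pos: [503.5, -222.1, 155.8]
tool_rot: [-3.141, 0.0, 0.721]
force: [-2.5, 0.4, -3.3]
width: 23.0
gripper_force: 60.6
```

```bash
python3 st.py
```

```text
{'clock': 17.15, 'eef_pos': [503.494, -222.12, 155.78], 'tool_rot': [-3.141, 0.0, 0.721], 'force': [-2.464, 0.404, -3.255], 'torque': [0.322, 0.922, -0.012], 'width': 23.022}
```

Emit:
carry_out(deltas=[0,0,0,-0.0003,-0.0004,0.001,1,0,0,0,0,0,0.001,1,0,0,0,0,0,0,1])

```text
clock: 17.52
eef_pos: [503.3, -222.1, 153.9]
tool_rot: [3.141, -0.0, 0.721]
force: [-2.0, 1.1, -3.1]
width: 23.5
gripper_force: 60.5
```

```bash
python3 st.py
```

```text
{'clock': 17.525, 'eef_pos': [503.266, -222.095, 153.867], 'tool_rot': [3.141, -0.0, 0.721], 'force': [-1.952, 1.075, -3.057], 'torque': [0.284, 0.718, 0.011], 'width': 23.463}
```

Emit:
carry_out(deltas=[0,0,0,0,0,0.0007,1,0,0,0,0,0,0,1])

```text
clock: 17.77
eef_pos: [503.3, -222.1, 153.5]
tool_rot: [3.141, -0.0, 0.721]
force: [-2.5, 1.0, 0.3]
width: 23.3
gripper_force: 60.9
```

```bash
python3 st.py
```

```text
{'clock': 17.775, 'eef_pos': [503.313, -222.117, 153.505], 'tool_rot': [3.141, -0.0, 0.721], 'force': [-2.529, 0.983, 0.303], 'torque': [0.35, 0.839, -0.025], 'width': 23.269}
```

Home: it bottomed at TCP z 153.6. Now turning clockwise.

Emit:
carry_out(deltas=[0,0,2.5,0,0,0,1,0,0,2.5,0,0,0,1,0,0,2.5,0,0,0,1,0,0,2.5,0,0,0,1,0,0,0,0,0,0,1])

```text
clock: 18.4
eef_pos: [503.2, -222.1, 153.5]
tool_rot: [3.141, -0.0, 0.546]
force: [-2.6, 1.3, 3.1]
width: 23.1
gripper_force: 61.3
```

```bash
python3 st.py
```

```text
{'clock': 18.4, 'eef_pos': [503.233, -222.09, 153.458], 'tool_rot': [3.141, -0.0, 0.546], 'force': [-2.581, 1.305, 3.131], 'torque': [0.375, 0.845, 0.119], 'width': 23.09}
```

Emit:
carry_out(deltas=[0,0,2.5,0,0,0,1,0,0,2.5,0,0,0,1,0,0,2.5,0,0,0,1,0,0,2.5,0,0,0,1,0,0,0,0,0,0,1])

```text
clock: 19.02
eef_pos: [503.2, -222.2, 153.4]
tool_rot: [3.141, -0.0, 0.371]
force: [-1.4, 0.3, 4.8]
width: 23.3
gripper_force: 61.7
```

```bash
python3 st.py
```

```text
{'clock': 19.025, 'eef_pos': [503.236, -222.217, 153.386], 'tool_rot': [3.141, -0.0, 0.371], 'force': [-1.44, 0.324, 4.819], 'torque': [0.214, 0.837, 0.16], 'width': 23.313}
```

Emit:
carry_out(deltas=[0,0,2.5,0,0,-0.0005,1,0,0,2.5,0,0,0,1,0,0,2.5,0,0,0,1,0,0,0,0,0,0,1])

```text
clock: 19.52
eef_pos: [503.0, -222.2, 153.5]
tool_rot: [3.141, 0.0, 0.24]
force: [-2.2, -0.3, -1.6]
width: 23.2
gripper_force: 60.8
```

```bash
python3 st.py
```

```text
{'clock': 19.525, 'eef_pos': [503.033, -222.215, 153.516], 'tool_rot': [3.141, 0.0, 0.24], 'force': [-2.189, -0.289, -1.614], 'torque': [-0.158, 0.515, 0.098], 'width': 23.248}
```

Emit:
carry_out(deltas=[0,0,1.5,0,0,0,1,0,0,1.5,0,0,0,1,0,0,0,0,0,0,1])

```text
clock: 19.9
eef_pos: [503.0, -222.2, 153.6]
tool_rot: [3.141, 0.0, 0.188]
force: [-2.5, -1.2, -4.0]
width: 23.2
gripper_force: 60.4
```

```bash
python3 st.py
```

```text
{'clock': 19.9, 'eef_pos': [502.991, -222.214, 153.569], 'tool_rot': [3.141, 0.0, 0.188], 'force': [-2.462, -1.208, -3.96], 'torque': [-0.35, 0.419, 0.133], 'width': 23.23}
```

Torque is steady at about 0.13 N m, so still turning. I'll continue in small steps.

Emit:
carry_out(deltas=[0,0,1.5,0,0,0,1,0,0,1.5,0,0,0,1,0,0,0,0,0,0,1])

```text
clock: 20.27
eef_pos: [503.0, -222.2, 153.6]
tool_rot: [3.141, 0.0, 0.136]
force: [-0.9, -1.1, -5.6]
width: 23.8
gripper_force: 60.2
```

```bash
python3 st.py
```

```text
{'clock': 20.275, 'eef_pos': [502.956, -222.158, 153.587], 'tool_rot': [3.141, 0.0, 0.136], 'force': [-0.944, -1.147, -5.623], 'torque': [-0.543, 0.427, 0.13], 'width': 23.764}
```

Emit:
carry_out(deltas=[0,0,1,0,0,0,1,0,0,1,0,0,0,1,0,0,0,0,0,0,1])

```text
clock: 20.65
eef_pos: [502.9, -222.1, 153.6]
tool_rot: [3.141, 0.0, 0.101]
force: [-1.2, -2.6, -5.9]
width: 23.2
gripper_force: 60.0
```

```bash
python3 st.py
```

```text
{'clock': 20.65, 'eef_pos': [502.947, -222.118, 153.591], 'tool_rot': [3.141, 0.0, 0.101], 'force': [-1.19, -2.636, -5.887], 'torque': [-0.688, 0.422, 0.166], 'width': 23.165}
```

Emit:
carry_out(deltas=[0,0,1.5,0,0,0,1,0,0,0,0,0,0,1])

```text
clock: 20.9
eef_pos: [502.9, -222.1, 153.6]
tool_rot: [3.142, 0.0, 0.074]
force: [-2.6, -1.7, -6.2]
width: 23.0
gripper_force: 60.0
```

```bash
python3 st.py
```

```text
{'clock': 20.9, 'eef_pos': [502.913, -222.101, 153.601], 'tool_rot': [3.142, 0.0, 0.074], 'force': [-2.572, -1.698, -6.225], 'torque': [-0.719, 0.462, 0.136], 'width': 22.988}
```

Emit:
carry_out(deltas=[0,0,1.5,0,0,0,1,0,0,0,0,0,0,1])

```text
clock: 21.15
eef_pos: [502.9, -222.1, 153.6]
tool_rot: [3.141, 0.0, 0.048]
force: [-1.8, -2.8, -7.2]
width: 23.0
gripper_force: 59.9
```

```bash
python3 st.py
```

```text
{'clock': 21.15, 'eef_pos': [502.927, -222.118, 153.632], 'tool_rot': [3.141, 0.0, 0.048], 'force': [-1.834, -2.79, -7.204], 'torque': [-0.819, 0.515, 0.116], 'width': 23.042}
```

Emit:
carry_out(deltas=[0,0,1.5,0,0.0004,0.0003,1,0,0,0,0,0,0,1])

```text
clock: 21.4
eef_pos: [503.0, -222.3, 153.6]
tool_rot: [-3.141, 0.0, 0.022]
force: [-2.2, -2.0, -4.3]
width: 23.0
gripper_force: 60.4
```

```bash
python3 st.py
```

```text
{'clock': 21.4, 'eef_pos': [503.004, -222.302, 153.553], 'tool_rot': [-3.141, 0.0, 0.022], 'force': [-2.217, -1.972, -4.31], 'torque': [-0.632, 0.675, 0.159], 'width': 23.018}
```

Emit:
carry_out(deltas=[0,0,1.5,0,0,0,1,0,0,0,0,0,0,1])

```text
clock: 21.65
eef_pos: [503.1, -222.3, 153.6]
tool_rot: [-3.141, -0.0, -0.004]
force: [-2.1, -0.6, -2.6]
width: 23.0
gripper_force: 60.3
```

```bash
python3 st.py
```

```text
{'clock': 21.65, 'eef_pos': [503.079, -222.316, 153.575], 'tool_rot': [-3.141, -0.0, -0.004], 'force': [-2.086, -0.586, -2.588], 'torque': [-0.51, 0.759, 0.118], 'width': 23.031}
```

Emit:
carry_out(deltas=[0,0,1.5,0,0,0,1,0,0,0,0,0,0,1])

```text
clock: 21.9
eef_pos: [503.1, -222.4, 153.5]
tool_rot: [-3.142, -0.0, -0.03]
force: [-2.3, -2.1, -2.1]
width: 23.3
gripper_force: 60.5
```

```bash
python3 st.py
```

```text
{'clock': 21.9, 'eef_pos': [503.088, -222.373, 153.537], 'tool_rot': [-3.142, -0.0, -0.03], 'force': [-2.289, -2.081, -2.138], 'torque': [-0.455, 0.879, 0.111], 'width': 23.341}
```

Emit:
carry_out(deltas=[0,0,1.5,0,0,0,1,0,0,0,0,0,0,1])

```text
clock: 22.15
eef_pos: [503.1, -222.4, 153.5]
tool_rot: [-3.142, -0.0, -0.056]
force: [-2.9, -0.9, -1.4]
width: 23.1
gripper_force: 60.5
```

```bash
python3 st.py
```

```text
{'clock': 22.15, 'eef_pos': [503.111, -222.399, 153.525], 'tool_rot': [-3.142, -0.0, -0.056], 'force': [-2.907, -0.883, -1.447], 'torque': [-0.399, 0.859, 0.122], 'width': 23.115}
```

Emit:
carry_out(deltas=[0,0,1.5,0,0,0,1,0,0,0,0,0,0,1])

```text
clock: 22.4
eef_pos: [503.1, -222.4, 153.5]
tool_rot: [3.142, -0.0, -0.083]
force: [-2.2, -1.1, -0.7]
width: 23.3
gripper_force: 60.6
```

```bash
python3 st.py
```

```text
{'clock': 22.4, 'eef_pos': [503.144, -222.419, 153.521], 'tool_rot': [3.142, -0.0, -0.083], 'force': [-2.185, -1.12, -0.683], 'torque': [-0.434, 0.842, 0.115], 'width': 23.345}
```

Emit:
carry_out(deltas=[0,0,1.5,0,0,0,1,0,0,0,0,0,0,1])

```text
clock: 22.65
eef_pos: [503.1, -222.4, 153.5]
tool_rot: [3.142, -0.0, -0.109]
force: [-2.8, -1.1, 0.4]
width: 23.6
gripper_force: 60.7
```

```bash
python3 st.py
```

```text
{'clock': 22.65, 'eef_pos': [503.145, -222.449, 153.53], 'tool_rot': [3.142, -0.0, -0.109], 'force': [-2.812, -1.141, 0.396], 'torque': [-0.468, 0.965, 0.129], 'width': 23.56}
```

Emit:
carry_out(deltas=[0,0,1,0,0,0,1,0,0,0,0,0,0,1])

```text
clock: 22.9
eef_pos: [503.1, -222.5, 153.5]
tool_rot: [3.142, -0.0, -0.126]
force: [-1.9, -1.1, 0.1]
width: 23.5
gripper_force: 60.8
```

```bash
python3 st.py
```

```text
{'clock': 22.9, 'eef_pos': [503.107, -222.476, 153.484], 'tool_rot': [3.142, -0.0, -0.126], 'force': [-1.943, -1.13, 0.06], 'torque': [-0.45, 0.963, 0.159], 'width': 23.472}
```

Emit:
carry_out(deltas=[0,0,1,0,0,0,1,0,0,0,0,0,0,1])

```text
clock: 23.15
eef_pos: [503.1, -222.5, 153.5]
tool_rot: [3.142, -0.0, -0.143]
force: [-2.5, -0.8, 0.5]
width: 23.1
gripper_force: 60.9
```

```bash
python3 st.py
```

```text
{'clock': 23.15, 'eef_pos': [503.101, -222.478, 153.496], 'tool_rot': [3.142, -0.0, -0.143], 'force': [-2.528, -0.786, 0.543], 'torque': [-0.512, 0.917, 0.062], 'width': 23.08}
```

Emit:
carry_out(deltas=[0,0,1,0,0,0,1,0,0,0,0,0,0,1])

```text
clock: 23.4
eef_pos: [503.1, -222.5, 153.5]
tool_rot: [3.141, -0.0, -0.161]
force: [-4.0, -0.9, 1.1]
width: 23.3
gripper_force: 61.0
```

```bash
python3 st.py
```

```text
{'clock': 23.4, 'eef_pos': [503.12, -222.512, 153.491], 'tool_rot': [3.141, -0.0, -0.161], 'force': [-3.979, -0.948, 1.078], 'torque': [-0.514, 0.992, 0.135], 'width': 23.338}
```

Emit:
carry_out(deltas=[0,0,1,0,0,0,1,0,0,0,0,0,0,1])

```text
clock: 23.65
eef_pos: [503.1, -222.5, 153.5]
tool_rot: [3.142, -0.0, -0.178]
force: [-3.8, -1.2, 0.8]
width: 23.3
gripper_force: 61.0
```

```bash
python3 st.py
```

```text
{'clock': 23.65, 'eef_pos': [503.119, -222.468, 153.46], 'tool_rot': [3.142, -0.0, -0.178], 'force': [-3.752, -1.192, 0.819], 'torque': [-0.564, 1.014, 0.17], 'width': 23.312}
```

Emit:
carry_out(deltas=[0,0,1,0,0,0,1,0,0,0,0,0,0,1])

```text
clock: 23.9
eef_pos: [503.1, -222.5, 153.5]
tool_rot: [3.141, -0.0, -0.196]
force: [-3.8, -2.1, 1.7]
width: 23.1
gripper_force: 61.1
```

```bash
python3 st.py
```

```text
{'clock': 23.9, 'eef_pos': [503.117, -222.482, 153.47], 'tool_rot': [3.141, -0.0, -0.196], 'force': [-3.848, -2.053, 1.662], 'torque': [-0.559, 1.026, 0.125], 'width': 23.109}
```

Emit:
carry_out(deltas=[0,0,1,0,0,0,1,0,0,0,0,0,0,1])

```text
clock: 24.15
eef_pos: [503.1, -222.5, 153.5]
tool_rot: [3.141, -0.0, -0.213]
force: [-3.2, -2.9, 2.0]
width: 23.2
gripper_force: 61.1
```

```bash
python3 st.py
```

```text
{'clock': 24.15, 'eef_pos': [503.086, -222.498, 153.484], 'tool_rot': [3.141, -0.0, -0.213], 'force': [-3.243, -2.944, 2.03], 'torque': [-0.631, 1.031, 0.123], 'width': 23.178}
```

Emit:
carry_out(deltas=[0,0,1,0,0,0,1,0,0,0,0,0,0,1])

```text
clock: 24.4
eef_pos: [503.1, -222.5, 153.5]
tool_rot: [3.141, -0.0, -0.231]
force: [-4.1, -1.9, 2.1]
width: 23.2
gripper_force: 61.1
```

```bash
python3 st.py
```

```text
{'clock': 24.4, 'eef_pos': [503.092, -222.511, 153.462], 'tool_rot': [3.141, -0.0, -0.231], 'force': [-4.123, -1.947, 2.061], 'torque': [-0.625, 1.049, 0.173], 'width': 23.193}
```

Emit:
carry_out(deltas=[0,0,1,0,0,0,1,0,0,0,0,0,0,1])

```text
clock: 24.65
eef_pos: [503.1, -222.5, 153.5]
tool_rot: [3.141, -0.0, -0.248]
force: [-3.8, -1.8, 2.8]
width: 23.2
gripper_force: 61.2
```

```bash
python3 st.py
```

```text
{'clock': 24.65, 'eef_pos': [503.114, -222.515, 153.46], 'tool_rot': [3.141, -0.0, -0.248], 'force': [-3.801, -1.786, 2.776], 'torque': [-0.674, 1.012, 0.139], 'width': 23.178}
```

```bash
python3 - <<'E'
from h import *
im=ctrl.get_image("wrist")[:,:,::-1];cv2.imwrite("pics/w6.png",im)
a=cv2.imread("pics/w4.png")
g=np.hstack([x[200:420,220:420] for x in(a,im)]);g=np.clip(g.astype(float)*1.8,0,255).astype(np.uint8)
cv2.imwrite("pics/cmp.png",cv2.resize(g,None,fx=2,fy=2))
E
python3 st.py
```

```text
{'clock': 24.7, 'eef_pos': [503.083, -222.503, 153.463], 'tool_rot': [3.141, -0.0, -0.248], 'force': [-3.343, -2.362, 1.413], 'torque': [-0.68, 1.033, 0.139], 'width': 23.027}
```

View pics/cmp.png

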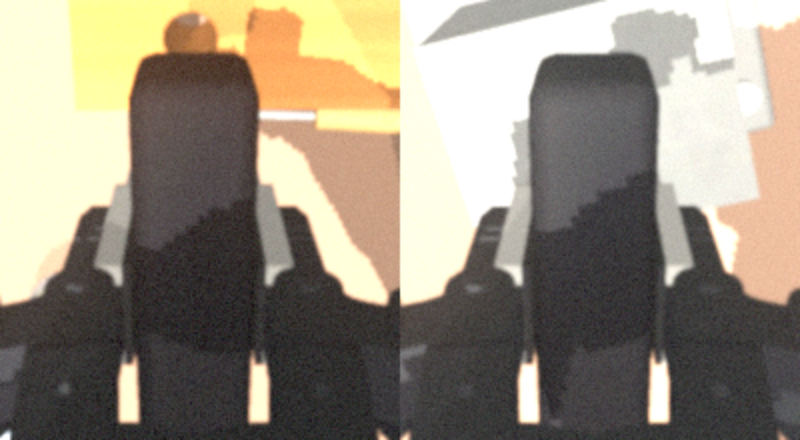

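The handle hasn't slipped in the pads (the two crops match). Continuing in 1° steps.

Emit:
carry_out(deltas=[0,0,1,0,0,0,1,0,0,0,0,0,0,1])

```text
clock: 24.95
eef_pos: [503.1, -222.5, 153.5]
tool_rot: [3.141, -0.0, -0.266]
force: [-3.5, -1.9, 3.1]
width: 23.1
gripper_force: 61.2
```

```bash
python3 st.py
```

```text
{'clock': 24.95, 'eef_pos': [503.096, -222.496, 153.475], 'tool_rot': [3.141, -0.0, -0.266], 'force': [-3.522, -1.939, 3.094], 'torque': [-0.723, 1.122, 0.161], 'width': 23.084}
```

Emit:
carry_out(deltas=[0,0,1,0,0,0,1,0,0,0,0,0,0,1])

```text
clock: 25.2
eef_pos: [503.1, -222.5, 153.5]
tool_rot: [3.141, -0.0, -0.283]
force: [-3.7, -2.4, 1.9]
width: 23.4
gripper_force: 61.2
```

```bash
python3 st.py
```

```text
{'clock': 25.2, 'eef_pos': [503.071, -222.453, 153.455], 'tool_rot': [3.141, -0.0, -0.283], 'force': [-3.722, -2.37, 1.938], 'torque': [-0.736, 1.165, 0.155], 'width': 23.414}
```

Emit:
carry_out(deltas=[0,0,1,0,0,0,1,0,0,0,0,0,0,1])

```text
clock: 25.45
eef_pos: [503.1, -222.5, 153.4]
tool_rot: [3.141, -0.0, -0.3]
force: [-3.7, -1.3, 2.3]
width: 23.3
gripper_force: 61.2
```

```bash
cat > tz.py <<'E'
from h import *
t=[]
for _ in range(5): ctrl.get_image("wrist"); t.append(ctrl.read_state()["torque"][2])
s=ctrl.read_state();print(s["clock"],"tz",np.mean(t).round(3),np.round(t,2),"yaw",np.degrees(s["tool_rot"][2]).round(1),"F",np.round(s["force"],1),"T",np.round(s["torque"],2))
E
python3 tz.py
```

```text
25.7 tz 0.209 [0.19 0.23 0.2  0.23 0.19] yaw -17.2 F [-4.  -1.4  2.6] T [-0.82  1.18  0.19]
```

Emit:
carry_out(deltas=[0,0,1,0,0,0,1,0,0,0,0,0,0,1])

```text
clock: 25.95
eef_pos: [503.1, -222.5, 153.4]
tool_rot: [3.141, -0.0, -0.318]
force: [-4.0, -3.1, 1.9]
width: 23.3
gripper_force: 61.3
```

```bash
python3 tz.py
```

```text
26.2 tz 0.284 [0.28 0.31 0.29 0.28 0.27] yaw -18.2 F [-3.3 -3.5  4.7] T [-0.86  1.17  0.27]
```

Torque now rises 0.075 N m per degree, which matches the stop's spring. It stands at 0.28 N m, so the screw is snug. I'll ease back slightly, release and retreat upward.

Emit:
carry_out(deltas=[0,0,-1.5,0,0,-0.0003,1,0,0,0,0,0,0,1,0,0,0,0,0,0,0.2,0,0,0,0,0,0,-0.4,0,0,0,0,0,0,-1,0,0,0,0,0,0,-1,0,0,0,0,0,0,-1,0,0,0,0,0,0,-1])

```text
clock: 27.2
eef_pos: [503.1, -222.4, 153.8]
tool_rot: [-3.142, -0.0, -0.292]
force: [-0.0, -0.7, 0.6]
width: 85.2
gripper_force: 0.0
```

```bash
python3 st.py
```

```text
{'clock': 27.2, 'eef_pos': [503.132, -222.433, 153.757], 'tool_rot': [-3.142, -0.0, -0.292], 'force': [-0.049, -0.656, 0.597], 'torque': [0.066, 0.005, -0.007], 'width': 85.156}
```

Emit:
carry_out(deltas=[0,0,0,0,0,-0.01,-1,0,0,0,0,0,-0.02,-1,0,0,0,0,0,-0.03,-1,0,0,0,0,0,-0.03,-1,0,0,0,0,0,-0.03,-1,0,0,0,0,0,0,-1,0,0,0,0,0,0,-1,0,0,0,0,0,0,-1])

```text
clock: 28.2
eef_pos: [502.5, -222.1, 272.9]
tool_rot: [-3.141, 0.002, -0.292]
force: [-0.6, 0.3, -0.7]
width: 85.3
gripper_force: 0.0
```

```bash
python3 st.py
python3 - <<'E'
from h import *
sc=ctrl.get_image("scene")[:,:,::-1];c=ctrl.calibration("scene")
print("handle pred home",proj(c,np.array([503,-222.3,173.])),"collar top",proj(c,np.array([503,-222.3,148.])))
w=ctrl.get_image("wrist")[:,:,::-1]
a=cv2.resize(sc[40:200,200:360],None,fx=2.5,fy=2.5,interpolation=2)
cv2.imwrite("pics/end.png",np.hstack([a,cv2.resize(w,(533,400))])[:, :800])
E
```

```text
{'clock': 28.2, 'eef_pos': [502.471, -222.094, 272.857], 'tool_rot': [-3.141, 0.002, -0.292], 'force': [-0.599, 0.346, -0.653], 'torque': [0.005, -0.018, 0.027], 'width': 85.341}
handle pred home [281.57630627 120.42857668] collar top [282.13859759 129.52536532]
```

View pics/end.png

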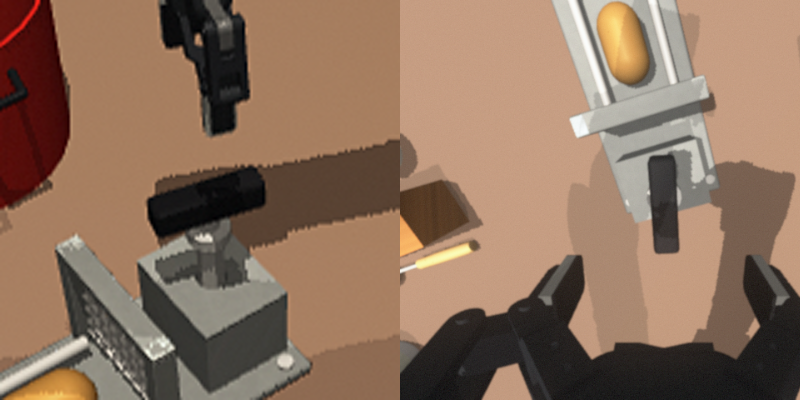

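The key stands upright and home: the handle is seen at about (283,121) against (281.6,120.4) predicted. The gripper is clear.

```bash
python3 -c "
from cell import ctrl
print(ctrl.finish_job())"
```

```text
the job is handed in; nothing more can be done
None
```

I took the larger key from the stand, dropped it into the socket and tightened the screw to its stop at about 0.28 N m; the key is released and standing upright and home, and the job is handed in (the hand-in returned no verdict).

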